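Stack the chip cases in the nest and set its thumbscrew

ROBOT

A 7-joint arm with a two-finger parallel gripper is mounted at the origin on the work surface. World frame = base frame: x ahead of the robot, y to its left, z up, the work surface at z = 0. Lengths are in m, angles in rad, forces in N, time in s.
With the tool pointing down it reaches from about 0.35 to 0.9 m from the base axis. Payload 8.1 kg.
Tool frame: the origin (TCP) lies at the very end of the fingers, on their centre line; the grasp point (between the pads) lies 19 mm behind it; z points along the fingers, y is the line along which they close (so a half turn about z gives the same grasp; the last joint's range is limited). The gripper opens to 92 mm and grips with 3 to 60 N. Pads are 19 mm wide; open, the fingers measure 130 mm over their backs; the gripper's body (75 mm by 190 mm) begins 47 mm behind the grasp point.
Start: joints at [-1.421, 0.434, 0.025, 1.573, -0.012, 1.134, -0.075], TCP at [0.156, 0.605, 0.227] pointing down, gripper open.
Joint ranges: [-2.62, 2.62], [-0.44, 2.09], [-1.27, 1.32], [0.08, 2.57], [-1.32, 4.46], [0.12, 2], [-2.74, 2.74]. Speed limits (rad/s): [2.22, 2.22, 3.01, 3.01, 3.14, 3.14, 3.14].

INTERFACE

Orientations are given as [roll, pitch, yaw] about the fixed x, y, z axes, in that order (R = Rz(yaw) Ry(pitch) Rx(roll)).
In Python, from rig import ctrl gives the robot as it stands.
- The arm moves only by the shell command python3 inch.py 'ROWS' [OPENING] [FORCE]. ROWS is rows parted by semicolons, their numbers by spaces, 1 to 8 of them, each of 6 numbers: dx, dy, dz in m, then a rotation vector rx, ry, rz in rad; each row shifts and turns the commanded pose from where the row before left it, along the tool's axes as they then stand; what a row does not reach is not made up. A row lasts 1/12 s, in which the tool goes at most 0.0417 m and 0.125 rad, less where a joint would pass 70% of its speed; a pose out of reach is approached as far as the arm can. OPENING is the finger opening in m, set as the command begins (- or left out keeps the last). The fingers move at their own pace and stop on an object; FORCE is the grip in N (left out, the last holds). Time passes only in rows, so rows that do not move let the fingers close. It prints the time, the measured TCP pose, the force, the opening and the grip force at its end.
- ctrl.get_state(): the state, without advancing time (a new reading comes with each control period).
- ctrl.snapshot(name): name is "side" or "top"; returns a dict with "pixels" (420x560x3 uint8, red, green, blue), "vertical_fov" (degrees; the focal length in pixels is half the picture's height over the tangent of half this angle, whatever the lens; pixels are square), "cx", "cy" (the principal point, pixels), "T" (4x4, takes a point from camera to world coordinates). Camera axes: x right, y down, z forward; pixel columns grow to the right and rows downward; lengths in m; the calibration is good to about 2 mm. A picture is of the moment at which its call begins. There is no depth.
- ctrl.hand_in(): hands the job in; it is judged then, once.
The state is a dict: "time_s": time; "qpos": joint angles; "joint_velocities": joint speeds; "joint_efforts": joint torques, N m; "ee_pos": TCP position; "ee_rot": TCP orientation; "force": force on the tool from outside, world axes, zero at the start; "ft_torque": the same for the moment, N m; "grip_width": finger opening in m; "finger_force": force on a finger pad.
Only numpy, scipy, OpenCV 4.12 (cv2) and the standard library are available. Lean on these libraries where they do the work, as an engineer would, in place of code of your own. Each camera call takes 0.05 s, during which the arm holds its last target. There are 200 camera calls.

TASK

Stack the blue-lidded and the green-lidded case, in either order, squarely on the grey-lidded case that stands in the metal nest, setting each one down rather than dropping it. Then turn the nest's orange thumbscrew clockwise until it seats, and back it off a quarter turn so that the jaw leaves the cases running clearance. Finish while still holding the thumbscrew in the gripper at that setting, with the column standing square, and leave the jar, nozzle, chip and tweezers alone.

Things in the scene. Friction and masses are not known exactly. Their poses are not given: they have to be found in the camera images.
- nest: fixed aluminium plate on the bench, 120 (x) x 260 (y) x 10 mm thick, from y = -75 to +185 mm; place and yaw vary. Origin on the bench, below the middle of the column; y towards the thumbscrew, z up. Low dark fences (tops 22 mm above the bench) stand 1.5 mm off the grey case on both long sides and the -y end. The thumbscrew stands at y = +125 mm on a grey post 38 mm across, 50 mm high
- jaw (a joint): travel in m of the brass jaw that closes the nest's +y end (50 mm wide, top 26.5 mm above the bench), driven by the thumbscrew, 3 mm per rad: 0 with the screw seated, when it is still about 1.5 mm clear of a centred case, growing as it draws away from the case
- case_base: closed plastic case with black tub and grey lid, 56 (x) x 90 (y) x 28 mm (z), loose in the nest: the foot of the column. Its underside is 10 mm above the bench, its flat lid 38 mm. Origin at the centre of the underside, long side along y
- case_blue: closed plastic case with black tub and blue lid, 56 (x) x 90 (y) x 28 mm (z), about 0.13 kg, plain flat top and underside, no nesting features, lying flat on the bench. Origin at the centre of the underside, long side along y. Can be gripped across its 56 mm width
- case_green: closed plastic case with black tub and green lid, otherwise the same as the blue one
- screw_turn (a joint): turn of the thumbscrew in rad: 0 when seated (hard stop), negative when backed off, growing clockwise seen from above; a quarter turn off the seat is -1.57. Starts from -2.2 to -0.8; steady friction of 0.05 N m; stays where it is left. At 0 its bar lies along the nest's x, the white dot towards the nest's +x
- screw_grip (a point): point on the thumbscrew's vertical axis at which to grip its bar, 88 mm above the bench. The frame turns with the screw: x along the bar towards the end with the white dot, z up
- screw: the thumbscrew: an upright orange bar 36 mm long (x), 10 mm thick (y), 38 mm high, from 62 to 100 mm above the bench, with a white dot on top near its +x end, above a dark disc 34 mm across. Origin on the screw's axis, 50 mm above the bench; the frame turns with the screw. Grip it across its 10 mm thickness
- flux_jar: bystander: small amber jar with black cap, 44 mm across, 50 mm high, origin at the centre of the underside
- nozzle: bystander: conical steel hot-air nozzle, 32 mm across, 45 mm high, origin at the centre of the underside
- chip: bystander: flat green chip substrate with black centre, 34 x 34 x 4 mm, origin at the centre of the underside
- tweezers: bystander: dark steel tweezers lying flat, 12 (x) x 130 (y) x 8 mm, origin at the centre of the underside

How it is judged:
By the outcome, as a careful person would: the job done as asked, in the order asked, and still so for the second after the job is handed in, while the arm keeps its last pose, push and grip.
It also fails if it takes over 67 s, if anything falls off the work surface, if the arm or the gripper's body presses on something with over 40 N, if the wrist force passes 120 N, or if a joint passes its speed limit or range.

## Working session

There is one attempt and no reset: what is moved stays moved. The work goes in short steps, Python scripts to look and compute and a shell command to move; the robot and the scene stay as the last step left them, time stands still between calls to the robot, and variables do not carry over. Pictures are saved under pics/ and viewed, at most 10 in all, crops included, and the job is handed in when it is done.

```bash
ls; mkdir -p pics; python3 - <<'E'
from rig import ctrl
import cv2,numpy as np
for n in("top","side"):
    s=ctrl.snapshot(n); cv2.imwrite(f"pics/{n}0.png",s["pixels"][:,:,::-1]); print(n,s["vertical_fov"],s["cx"],s["cy"],[k for k in s]); print(np.round(s["T"],3))
print(ctrl.get_state())
E
```

```text
inch.py
pics
rig.py
  5 inch.py
  3 rig.py
  8 total
top 49.37410044479688 277.4629823712892 209.24437317448445 ['pixels', 'vertical_fov', 'cx', 'cy', 'T']
[[ 0.01  -0.994  0.105  0.493]
 [-1.    -0.007  0.027  0.048]
 [-0.026 -0.106 -0.994  1.256]
 [ 0.     0.     0.     1.   ]]
side 56.82281128569747 276.7202796163454 210.72925714710956 ['pixels', 'vertical_fov', 'cx', 'cy', 'T']
[[ 0.812 -0.415  0.41   0.27 ]
 [-0.583 -0.566  0.583 -0.418]
 [-0.009 -0.712 -0.702  0.681]
 [ 0.     0.     0.     1.   ]]
{'time_s': 0.1, 'qpos': array([-1.42059187,  0.43515002,  0.02497105,  1.57395426, -0.0116059 ,
        1.13400633, -0.07511348]), 'joint_velocities': array([-0.00143176, -0.00237341, -0.00036213, -0.0023408 , -0.00072457,
       -0.00207997,  0.00123504]), 'joint_efforts': array([ 4.82294578e-03, -6.69118738e+01,  9.89024788e-01, -3.15146792e+01,
       -6.03809464e-02,  3.71924567e-02,  1.26026890e-05]), 'ee_pos': array([0.15626246, 0.60470191, 0.22604552]), 'ee_rot': array([-3.14022491e+00,  1.19049121e-04,  2.88870574e+00]), 'force': array([ 0.13212016, -0.09492648,  1.61168891]), 'ft_torque': array([-0.0235564 ,  0.0185114 ,  0.02423369]), 'finger_force': 0.0, 'grip_width': 0.09178874163774445}
```
View pics/top0.png

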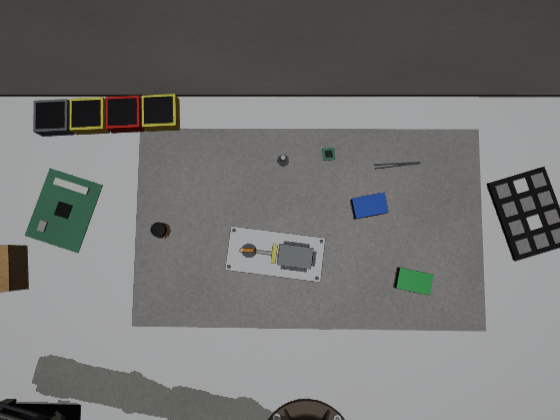

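View pics/side0.png

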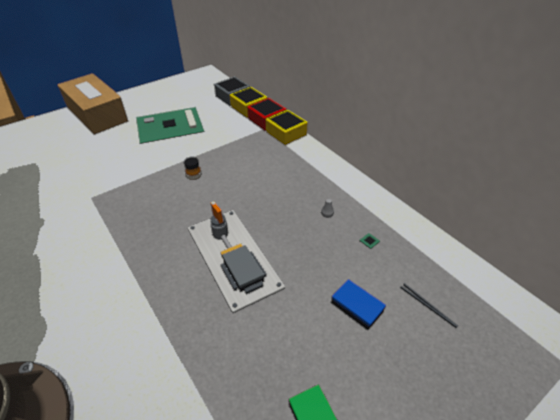

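The top view shows blue at about (370,205), green (415,281), the nest around (276,254) with the grey lid at (296,257), and the orange bar at (248,250). The side view shows the same layout, with green cut off at the bottom edge. I'll measure next.

```bash
cat > h.py <<'E'
import cv2,numpy as np
from rig import ctrl
def snap(n):
    s=ctrl.snapshot(n); s["hsv"]=cv2.cvtColor(s["pixels"],cv2.COLOR_RGB2HSV).astype(int)
    s["f"]=s["pixels"].shape[0]/2/np.tan(np.radians(s["vertical_fov"])/2); return s
def cast(s,uv,z):
    uv=np.atleast_2d(uv).astype(float); d=np.c_[(uv[:,0]-s["cx"])/s["f"],(uv[:,1]-s["cy"])/s["f"],np.ones(len(uv))]
    T=np.array(s["T"]); d=d@T[:3,:3].T; t=(z-T[2,3])/d[:,2]; return (T[:3,3]+d*t[:,None])[:,:2]
def proj(s,p):
    T=np.array(s["T"]); c=(np.atleast_2d(p)-T[:3,3])@T[:3,:3]; return np.c_[s["cx"]+s["f"]*c[:,0]/c[:,2],s["cy"]+s["f"]*c[:,1]/c[:,2]]
def blob(m,minA=15):
    c,_=cv2.findContours(m.astype(np.uint8),cv2.RETR_EXTERNAL,cv2.CHAIN_APPROX_NONE); return max(c,key=cv2.contourArea)[:,0,:]
def mask(s,c):
    H,S,V=[s["hsv"][...,i] for i in range(3)]
    return {"blue":(H>105)&(H<130)&(S>150)&(V>60),"green":(H>50)&(H<75)&(S>170)&(V>90),"orange":(H<18)&(S>150)&(V>150),
     "brass":(H>18)&(H<32)&(S>80)&(V>120)}[c]
def rect(s,c,z):
    w=cast(s,blob(mask(s,c)),z)*1000; (x,y),(a,b),t=cv2.minAreaRect(w.astype(np.float32))
    if b>a: a,b,t=b,a,t+90
    return np.round([x,y,a,b,(t+90)%180-90],1)
E
python3 - <<'E'
from h import *
for n in("top","side"):
    s=snap(n)
    for c,z in(("blue",.028),("green",.028),("orange",.1)): 
        print(n,c,rect(s,c,z))
    big=s["pixels"]
    x0,y0,w,h=(215,215,125,80) if n=="top" else (180,190,110,120)
    k=6 if n=="top" else 5
    cv2.imwrite(f"pics/{n}1.png",cv2.resize(big[y0:y0+h,x0:x0+w,::-1],None,fx=k,fy=k,interpolation=cv2.INTER_CUBIC))
E
```

```text
top blue [ 635.7 -166.5   88.5   54.6  -78.9]Traceback (most recent call last):
  File "<stdin>", line 5, in <module>
  File "h.py", line 18, in rect
    w=cast(s,blob(mask(s,c)),z)*1000; (x,y),(a,b),t=cv2.minAreaRect(w.astype(np.float32))
             ~~~~^^^^^^^^^^^
  File "h.py", line 12, in blob
    c,_=cv2.findContours(m.astype(np.uint8),cv2.RETR_EXTERNAL,cv2.CHAIN_APPROX_NONE); return max(c,key=cv2.contourArea)[:,0,:]
                                                                                             ~~~^^^^^^^^^^^^^^^^^^^^^^^
ValueError: max() iterable argument is empty
```

```bash
sed -i 's/(H>50)&(H<75)&(S>170)&(V>90)/(H>50)\&(H<75)\&(S>140)\&(V>70)/' h.py
python3 - <<'E'
from h import *
for n in("top","side"):
    s=snap(n)
    print(s["hsv"][281,415],s["hsv"][405,315],s["hsv"][257,296])
    for c,z in(("blue",.028),("green",.028),("orange",.1),("brass",.0265)): 
        try: print(n,c,rect(s,c,z))
        except Exception as e: print(n,c,"none")
    x0,y0,w,h=(215,215,125,80) if n=="top" else (180,190,110,120)
    k=6 if n=="top" else 5
    cv2.imwrite(f"pics/{n}1.png",cv2.resize(s["pixels"][y0:y0+h,x0:x0+w,::-1],None,fx=k,fy=k,interpolation=cv2.INTER_CUBIC))
E
```

```text
[ 67 141 134] [16 56 77] [100  14 110]
top blue [ 635.7 -166.7   88.9   54.6  -78.9]
top green [ 435.8 -281.    86.8   51.9   78.5]
top orange [512.7 153.   20.3   2.5 -89.5]
top brass [899.7 417.5  95.5  90.5 -87.1]
[ 30   4 130] [ 71 211 151] [ 15   4 132]
side blue [ 688.3 1593.2 1398.3  818.8   81.4]
side green [ 436.5 -269.9   57.6   55.    78.7]
side orange [510.6 149.7  25.5   7.8  88.1]
side brass [913.9 437.9 102.8  98.1 -87.3]
```

View pics/top1.png

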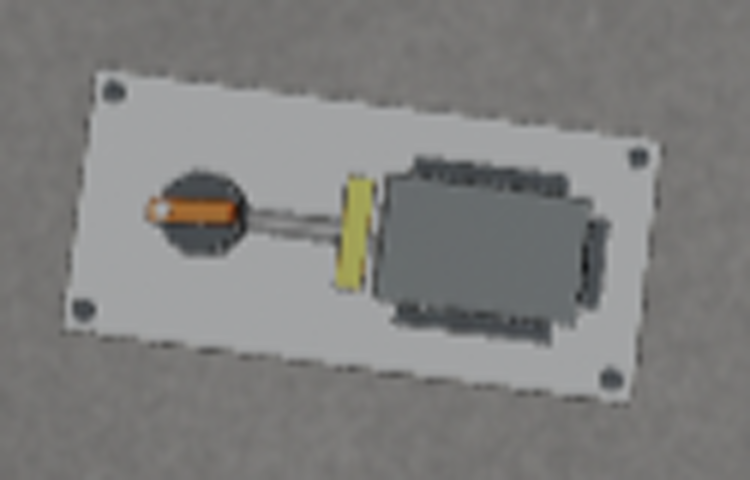

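View pics/side1.png

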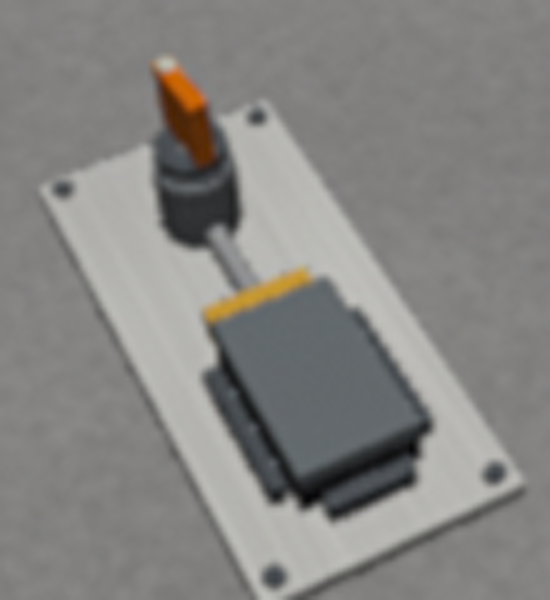

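The crops show the nest plate corners in the top crop at about (98,70), (660,142), (630,402) and (65,330), with the lid corners at (388,172), (592,198), (573,325) and (375,297). The white dot is at the screw's left end, towards nest +y, so the screw is near -1.5 rad.

```bash
cat >> h.py <<'E'
def minrect(w):
    (x,y),(a,b),t=cv2.minAreaRect((w*1000).astype(np.float32))
    if b>a: a,b,t=b,a,t+90
    return np.round([x,y,a,b,(t)%180],1)
def region(m,uv):
    n,l=cv2.connectedComponents(m.astype(np.uint8),connectivity=4); return l==l[int(uv[1]),int(uv[0])]
E
python3 - <<'E'
from h import *
for n in("top","side"):
    s=snap(n); H,S,V=[s["hsv"][...,i] for i in range(3)]
    nest=(.55,.06); pl=proj(s,[[*cast(s,(296,257) if n=="top" else (243,268),.038)[0],.038]])[0]
    seedp=(232+10,262) if n=="top" else (205,250)
    for nm,seed,z in(("plate",seedp,.01),("lid",pl,.038)):
        v0=V[int(seed[1]),int(seed[0])]
        for tol in (15,22):
            m=region(abs(cv2.GaussianBlur(V.astype(np.float32),(3,3),.6)-v0)<tol,seed)
            c=blob(m); print(n,nm,v0,tol,m.sum(),minrect(cast(s,c,z)))
    m=mask(s,"orange").copy()
    m[:, :150]=0; m[:195]=0
    c=blob(m); print(n,"orange",m.sum(),c.min(0),c.max(0),minrect(cast(s,c,.1)))
    m=mask(s,"blue").copy(); m[:180]=0
    c=blob(m); print("blue",minrect(cast(s,c,.028)))
    m=mask(s,"green").copy(); m[:250]=0
    c=blob(m); print("green",c.min(0),c.max(0),minrect(cast(s,c,.028)))
top=snap("top")
f=lambda P:(np.array(P)+.5)/6-.5+215
pc=cast(top,f([(98,70),(660,142),(630,402),(65,330)]),.01)*1000; print(pc.round(1),pc.mean(0))
lc=cast(top,f([(388,172),(592,198),(573,325),(375,297)]),.038)*1000; print(lc.round(1),lc.mean(0))
sd=snap("side"); g=lambda P:(np.array(P)+.5)/5-.5+np.array([180,190])
pc=cast(sd,g([(268,98),(523,490),(262,600),(40,190)]),.01)*1000; print("side",pc.round(1),pc.mean(0))
lc=cast(sd,g([(328,280),(432,422),(302,480),(215,335)]),.038)*1000; print(lc.round(1),lc.mean(0))
print("dot",cast(top,f([(162,210),(236,211)]),.1)*1000, "side dot,far end",cast(sd,g([(165,66),(205,112)]),.1)*1000)
E
```

```text
top plate 163 15 2594 [504.3  87.9 257.3 115.5  83.3]
top plate 163 22 2772 [503.5  88.1 257.8 117.9  83.3]
top lid 109 15 732 [499.8  32.7 100.2  72.5  74. ]
top lid 109 22 796 [494.3  31.7 105.7  70.3  86.1]
top orange 18 [244 249] [252 250] [512.7 153.   20.3   2.5  90.5]
blue [ 635.7 -166.7   88.9   54.6  101.1]
green [397 268] [432 293] [ 435.8 -281.    86.8   51.9   78.5]
side plate 181 15 2604 [503.6  84.9 255.2 116.6  83.1]
side plate 181 22 2749 [503.7  85.9 257.3 117.7  83.3]
side lid 108 15 864 [498.9  30.5  86.4  58.2  84. ]
side lid 108 22 942 [495.4  31.1  87.9  65.1  83.7]
side orange 32 [213 204] [220 211] [510.6 149.7  25.5   7.8  88.1]
blue [ 633.5 -171.5   89.1   57.5  101.1]
green [289 385] [336 419] [ 436.5 -269.9   57.6   55.    78.7]
[[577.3 209.1]
 [546.6 -46.9]
 [429.9 -33.3]
 [459.4 221.7]] [503.29004414  87.65347279]
[[531.1  75.6]
 [520.4 -14.7]
 [464.6  -6.5]
 [476.   80.8]] [498.01091286  33.80154212]
side [[578.5 207.6]
 [543.8 -52. ]
 [430.7 -33. ]
 [459.  217.9]] [503.01593455  85.09100339]
[[528.2  69.2]
 [522.  -19.3]
 [464.6 -12.2]
 [473.4  71.7]] [497.03637031  27.34216336]
dot [[512.33304037 169.26648734]
 [512.19889555 138.03688536]] side dot,far end [[511.21736536 167.54964036]
 [511.08922949 132.30128445]]
```

```bash
cat >> h.py <<'E'
def delta(x,y,z,ang,sym=True):
    """tool-frame shift (mm), then tool-z turn to bring tool x to world angle ang (deg)"""
    from scipy.spatial.transform import Rotation as R
    s=ctrl.get_state(); r=R.from_euler("xyz",s["ee_rot"]); d=r.inv().apply(np.array([x,y,z])/1000-s["ee_pos"])
    a=np.degrees(s["ee_rot"][2])-ang
    if sym: a=(a+90)%180-90
    print("t %.1f"%s["time_s"],"pos",(s["ee_pos"]*1000).round(1),"rot",s["ee_rot"].round(3),"shift",(d*1000).round(1),"turn %.3f"%np.radians(a),"j",s["qpos"].round(2),"grip",round(s["grip_width"],4),s["finger_force"].round(1),"F",s["force"].round(1),"M",s["ft_torque"].round(3))
E
R="-.0274 -.0262 0 0 0 0"
python3 inch.py '-.0274 -.0262 0 0 0 0;-.0274 -.0262 0 0 0 0;-.0274 -.0262 0 0 0 0;-.0274 -.0262 0 0 0 0;-.0274 -.0262 0 0 0 0;-.0274 -.0262 0 0 0 0;-.0274 -.0262 0 0 0 0;-.0274 -.0262 0 0 0 0' 0.09 20
python3 -c "from h import *;delta(634.6,-169,120,101.1)"
```

```text
time_s: 1.12
ee_pos: [0.3168, 0.3457, 0.227]
ee_rot: [3.141, 0.0, 2.889]
force: [1.4, 1.0, -0.7]
grip_width: 0.0901
finger_force: 0.0Traceback (most recent call last):
  File "<string>", line 1, in <module>
    from h import *;delta(634.6,-169,120,101.1)
                    ~~~~~^^^^^^^^^^^^^^^^^^^^^^
  File "h.py", line 33, in delta
    print("t %.1f"%s["time_s"],"pos",(s["ee_pos"]*1000).round(1),"rot",s["ee_rot"].round(3),"shift",(d*1000).round(1),"turn %.3f"%np.radians(a),"j",s["qpos"].round(2),"grip",round(s["grip_width"],4),s["finger_force"].round(1),"F",s["force"].round(1),"M",s["ft_torque"].round(3))
                                                                                                                                                                                                       ^^^^^^^^^^^^^^^^^^^^^^^
AttributeError: 'float' object has no attribute 'round'
```

```bash
sed -i 's/s\["finger_force"\].round(1)/round(s["finger_force"],1)/' h.py
python3 inch.py '-.0274 -.0262 0 0 0 0;-.0274 -.0262 0 0 0 0;-.0274 -.0262 0 0 0 0;-.0274 -.0262 0 0 0 0;-.0274 -.0262 0 0 0 0;-.0274 -.0262 0 0 0 0;-.0274 -.0262 0 0 0 0;-.0274 -.0262 0 0 0 0' |head -2
python3 inch.py '-.0274 -.0262 0 0 0 0;-.0274 -.0262 0 0 0 0;-.0274 -.0262 0 0 0 0;-.0274 -.0262 0 0 0 0;-.0274 -.0262 0 0 0 0;-.0274 -.0262 0 0 0 0;-.0274 -.0262 0 0 0 0;-.0274 -.0262 0 0 0 0' |head -2
python3 inch.py '0 0 .012 0 0 .125;0 0 .012 0 0 .125;0 0 .012 0 0 .125;0 0 .012 0 0 .125;0 0 .012 0 0 .125;0 0 .012 0 0 .125;0 0 .012 0 0 .125;0 0 .012 0 0 .124' |head -2
python3 -c "from h import *;delta(634.6,-169,80,101.1)"
```

```text
time_s: 1.78
ee_pos: [0.4767, 0.0879, 0.2271]
time_s: 2.45
ee_pos: [0.6365, -0.1697, 0.2267]
time_s: 3.12
ee_pos: [0.6359, -0.168, 0.1302]
t 3.1 pos [ 635.9 -168.   130.2] rot [3.141 0.    1.884] shift [-0.5 -1.5 50.2] turn 0.119 j [-0.23  0.64  0.66  1.63 -0.44  1.02  0.88] grip 0.0895 0.0 F [-0.  -0.7 -0.3] M [-0.045  0.063  0.052]
```

```bash

python3 inch.py '0 0 0 0 0 .119;0 -.0015 .03 0 0 0;0 0 .03 0 0 0;0 0 .03 0 0 0;0 0 .025 0 0 0;0 0 .01 0 0 0;0 0 0 0 0 0' |head -4
python3 inch.py '0 0 0 0 0 0;0 0 0 0 0 0;0 0 0 0 0 0;0 0 0 0 0 0;0 0 0 0 0 0;0 0 0 0 0 0' .03 15
python3 -c "from h import *;delta(634.6,-169,80,101.1)"
```

```text
time_s: 3.7
ee_pos: [0.6327, -0.1678, 0.0033]
ee_rot: [-3.138, -0.002, 1.771]
force: [-1.2, 0.2, 0.3]
time_s: 4.2
ee_pos: [0.635, -0.1685, 0.0066]
ee_rot: [3.14, 0.0, 1.771]
force: [-0.6, 1.0, 5.4]
grip_width: 0.0556
finger_force: 15.0
t 4.2 pos [ 635.  -168.5    6.6] rot [3.14  0.    1.771] shift [ -0.5  -0.4 -73.4] turn 0.006 j [-0.19  0.79  0.59  1.72 -0.57  0.81  0.87] grip 0.0556 15.0 F [-0.6  1.   5.4] M [-0.031  0.212 -0.058]
```

```bash

python3 inch.py '0 0 -.01 0 0 0;0 0 -.025 0 0 0;0 0 -.025 0 0 0;0 0 -.025 0 0 .1;0 0 0 0 0 .1;0 0 0 0 0 .114' - 30 |head -4
python3 -c "from h import *;delta(497,32.4,90,83.3)"
```

```text
time_s: 4.7
ee_pos: [0.6352, -0.1689, 0.0934]
ee_rot: [3.138, -0.0, 1.452]
force: [-0.7, -0.0, -2.6]
t 4.7 pos [ 635.2 -168.9   93.4] rot [ 3.138 -0.     1.452] shift [ 183.5 -161.1    2.9] turn -0.002 j [-0.28  0.71  0.75  1.68 -0.57  0.98  0.55] grip 0.0555 30.0 F [-0.7 -0.  -2.6] M [-0.067  0.098 -0.023]
```

```bash

python3 inch.py '.023 -.0201 0 0 0 0;.023 -.0201 0 0 0 0;.023 -.0201 0 0 0 0;.023 -.0201 0 0 0 0;.023 -.0201 0 0 0 0;.023 -.0201 0 0 0 0;.023 -.0201 0 0 0 0;.0225 -.0204 .003 0 0 0' |head -2
python3 inch.py '0 0 .01 0 0 0;0 0 0.01 0 0 0;0 0 0 0 0 0' |head -2
cat >> h.py <<'E'
def corners(s,c,z,lo=0):
    m=mask(s,c).copy(); m[:lo]=0; b=blob(m); return b,minrect(cast(s,b,z))
E
python3 - <<'E'
from h import *
delta(497,32.4,90,83.3)
z=ctrl.get_state()["ee_pos"][2]-.0066+.028; print("lid z",z)
for n in("top","side"):
    s=snap(n); print(n,corners(s,"blue",z,180)[1])
    x0,y0,w,h=(215,200,125,95) if n=="top" else (170,160,130,120); k=6 if n=="top" else 5
    cv2.imwrite(f"pics/{n}2.png",cv2.resize(s["pixels"][y0:y0+h,x0:x0+w,::-1],None,fx=k,fy=k,interpolation=cv2.INTER_CUBIC))
E
```

```text
time_s: 5.37
ee_pos: [0.4943, 0.0333, 0.0886]
time_s: 5.62
ee_pos: [0.4946, 0.0321, 0.0668]
t 5.6 pos [494.6  32.1  66.8] rot [-3.14   0.     1.457] shift [  0.6   2.4 -23.2] turn 0.003 j [-0.73  0.54  0.78  2.1  -0.57  0.73  0.31] grip 0.0559 30.0 F [-0.3  0.1 -1.6] M [-0.115  0.095  0.052]
lid z 0.08815424934181595Traceback (most recent call last):
  File "<stdin>", line 5, in <module>
  File "h.py", line 35, in corners
    m=mask(s,c).copy(); m[:lo]=0; b=blob(m); return b,minrect(cast(s,b,z))
                                    ~~~~^^^
  File "h.py", line 12, in blob
    c,_=cv2.findContours(m.astype(np.uint8),cv2.RETR_EXTERNAL,cv2.CHAIN_APPROX_NONE); return max(c,key=cv2.contourArea)[:,0,:]
                                                                                             ~~~^^^^^^^^^^^^^^^^^^^^^^^
ValueError: max() iterable argument is empty
```

```bash

python3 - <<'E'
from h import *
s=snap("side")
x0,y0,w,h=(170,160,150,115); k=5
cv2.imwrite(f"pics/side2.png",cv2.resize(s["pixels"][y0:y0+h,x0:x0+w,::-1],None,fx=k,fy=k,interpolation=cv2.INTER_CUBIC))
E
```

```text
(no output)
```

View pics/side2.png

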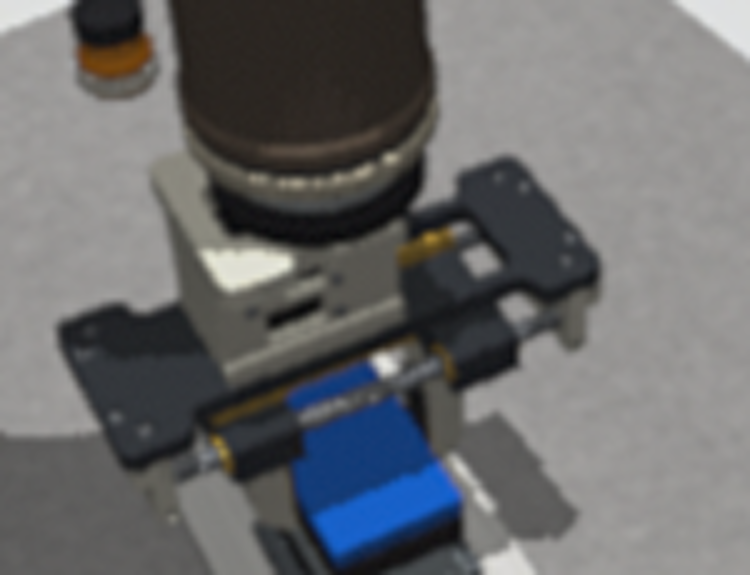

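The side view shows the blue case held above the base, mostly under the gripper. Its near end is visible at about crop (310-460, 465-570), so I'll zoom in there.

```bash

python3 - <<'E'
from h import *
s=snap("side")
x0,y0,w,h=(220,245,55,50); k=12
cv2.imwrite(f"pics/side3.png",cv2.resize(s["pixels"][y0:y0+h,x0:x0+w,::-1],None,fx=k,fy=k,interpolation=cv2.INTER_CUBIC))
E
```

```text
(no output)
```

View pics/side3.png

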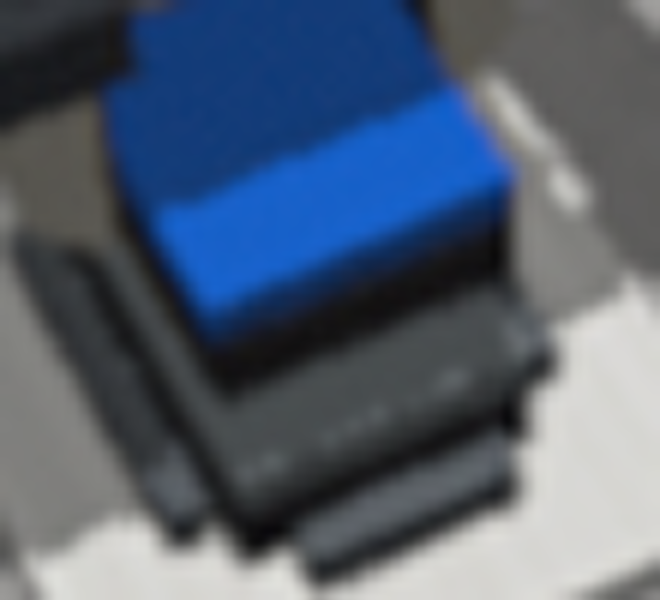

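The blue lid's near top corners are at crop (203,320) and (513,182), and the grey lid's near corners are at about (246,493) and (555,350).

```bash

python3 - <<'E'
from h import *
s=snap("side"); g=lambda P:(np.array(P)+.5)/12-.5+np.array([220,245])
z=ctrl.get_state()["ee_pos"][2]-.0066+.028
b=cast(s,g([(203,322),(513,183)]),z)*1000; a=cast(s,g([(246,493),(555,350)]),.038)*1000
u=np.radians(83.3); X=np.array([np.sin(u),-np.cos(u)]); Y=np.array([np.cos(u),np.sin(u)])
for n,p in(("blue",b),("grey",a)):
    m=p.mean(0); c=m+45*Y; d=p[1]-p[0]; print(n,p.round(1),"len",np.linalg.norm(d),"ang",np.degrees(np.arctan2(d[1],d[0]))+90,"centre",c)
print("tcp",ctrl.get_state()["ee_pos"]*1000, "rel blue-grey along nest x,y:",(b.mean(0)-a.mean(0))@X,(b.mean(0)-a.mean(0))@Y)
E
```

```text
blue [[460.4 -13.6]
 [515.1 -19.4]] len 54.93229751476478 ang 83.90410269183513 centre [492.99173042  28.17325249]
grey [[464.6 -12.3]
 [522.1 -18.5]] len 57.82597653858004 ang 83.83439483951814 centre [498.58727433  29.33404936]
tcp [495.85114887  30.76435045  68.11537952] rel blue-grey along nest x,y: -5.421898959302817 -1.8057056142284953
```

```bash

python3 inch.py '.001 .0019 0 0 0 0;.001 .0019 0.005 0 0 0;0 0 .005 0 0 0;0 0 0 0 0 0;0 0 0 0 0 0' |head -2
python3 - <<'E'
from h import *
P=[]
for i in range(6):
    s=snap("side"); P.append(ctrl.get_state()["ee_pos"]*1000)
print(np.array(P).round(1))
x0,y0,w,h=(220,245,55,50); k=14
cv2.imwrite(f"pics/side4.png",cv2.resize(s["pixels"][y0:y0+h,x0:x0+w,::-1],None,fx=k,fy=k,interpolation=cv2.INTER_CUBIC)[:600])
E
```

```text
time_s: 6.23
ee_pos: [0.4987, 0.0335, 0.0573]
[[498.9  33.5  57.5]
 [499.   33.6  57.6]
 [499.   33.6  57.7]
 [499.1  33.7  57.8]
 [499.1  33.7  57.8]
 [499.1  33.8  57.9]]
```

View pics/side4.png

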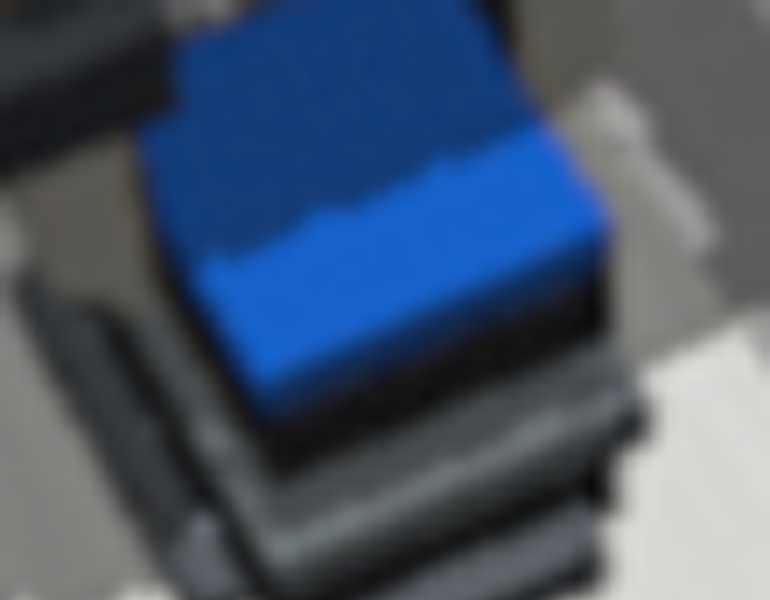

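Here the blue near corners are at crop (257,393) and (608,222), and the grey lid's near edge runs from (268,555) to (632,392).

```bash

python3 - <<'E'
from h import *
s=snap("side"); g=lambda P:(np.array(P)+.5)/14-.5+np.array([220,245])
zz=ctrl.get_state()["ee_pos"][2]
u=np.radians(83.3); X=np.array([np.sin(u),-np.cos(u)]); Y=np.array([np.cos(u),np.sin(u)])
a=cast(s,g([(268,555),(632,392)]),.038)*1000
for z in (zz-.0066+.028,zz-.0050+.028):
    b=cast(s,g([(257,393),(608,222)]),z)*1000; 
    for n,p in(("blue",b),("grey",a)):
        m=p.mean(0); c=m+45*Y; d=p[1]-p[0]; print(n,p.round(1),"len",np.linalg.norm(d),"ang",np.degrees(np.arctan2(d[1],d[0]))+90,"centre",c)
    print("rel blue-grey along nest x,y:",(b.mean(0)-a.mean(0))@X,(b.mean(0)-a.mean(0))@Y)
E
```

```text
blue [[464.4 -10.7]
 [519.5 -14.5]] len 55.233382603827174 ang 85.99189712849264 centre [497.23140192  32.09404635]
grey [[464.2  -7.8]
 [521.9 -14.7]] len 58.11678261683947 ang 83.104767347034 centre [498.30716327  33.4537793 ]
rel blue-grey along nest x,y: -0.9097735532610901 -1.4759567208946898
blue [[463.9 -11.7]
 [518.9 -15.6]] len 55.08658924183625 ang 85.99189712849261 centre [496.64241242  31.01765615]
grey [[464.2  -7.8]
 [521.9 -14.7]] len 58.11678261683947 ang 83.104767347034 centre [498.30716327  33.4537793 ]
rel blue-grey along nest x,y: -1.3691573959405656 -2.613713715453289
```

```bash

python3 inch.py '.0005 .001 .005 0 0 0;0 0 .004 0 0 0;0 0 .002 0 0 0;0 0 0 0 0 0;0 0 0 0 0 0' |head -4
python3 inch.py '0 0 .001 0 0 0;0 0 0 0 0 0' |head -4
```

```text
time_s: 7.0
ee_pos: [0.5, 0.034, 0.0465]
ee_rot: [-3.141, 0.0, 1.457]
force: [1.2, 0.0, -0.8]
time_s: 7.17
ee_pos: [0.5001, 0.0341, 0.0457]
ee_rot: [3.142, -0.0, 1.457]
force: [-0.3, 0.3, -1.3]
```

```bash

python3 inch.py '0 0 .001 0 0 0;0 0 0 0 0 0' |head -4
python3 -c "from h import *;delta(499.1,32.9,44,83.3)"
```

```text
time_s: 7.33
ee_pos: [0.5001, 0.0342, 0.0447]
ee_rot: [3.142, -0.0, 1.457]
force: [0.5, -0.3, -1.5]
t 7.3 pos [500.1  34.2  44.7] rot [ 3.142 -0.     1.457] shift [-1.4 -0.9  0.7] turn 0.003 j [-0.7   0.58  0.74  2.1  -0.62  0.69  0.34] grip 0.056 30.0 F [ 0.5 -0.3 -1.5] M [-0.115  0.055 -0.045]
```

```bash

for i in 1 2 3; do python3 inch.py '0 0 .0007 0 0 0;0 0 0 0 0 0' |sed -n '2p;4p'; done
```

```text
ee_pos: [0.5002, 0.0342, 0.0445]
force: [-2.7, 0.0, 8.8]
ee_pos: [0.5001, 0.0341, 0.0444]
force: [-6.1, 1.0, 21.6]
ee_pos: [0.5001, 0.0342, 0.0443]
force: [-8.7, 0.8, 34.1]
```

```bash

python3 inch.py '0 0 -.0014 0 0 0;0 0 0 0 0 0' |sed -n '2p;4p'
python3 inch.py '0 0 0 0 0 0;0 0 0 0 0 0;0 0 0 0 0 0;0 0 0 0 0 0' .075 |sed -n '2p;4,6p'
python3 inch.py '0 0 -.01 0 0 0;0 0 -.03 0 0 0;0 0 -.03 0 0 0;0 0 -.03 0 0 0;0 0 0 0 0 0' .09 |sed -n '2p;4,6p'
python3 -c "from h import *;delta(436,-282.5,140,78.5)"
```

```text
ee_pos: [0.5004, 0.0342, 0.0445]
force: [-0.1, 0.5, -1.8]
ee_pos: [0.5001, 0.0341, 0.0439]
force: [0.2, -0.4, -0.4]
grip_width: 0.0739
finger_force: 0.0
ee_pos: [0.5029, 0.0334, 0.1491]
force: [1.5, -0.8, -1.1]
grip_width: 0.0897
finger_force: 0.0
t 8.8 pos [502.9  33.4 149.1] rot [ 3.135e+00 -2.000e-03  1.456e+00] shift [-321.5  -30.2    8.2] turn 0.086 j [-0.84  0.43  0.91  2.02 -0.43  0.89  0.19] grip 0.0897 0.0 F [ 1.5 -0.8 -1.1] M [-0.084 -0.042 -0.032]
```

```bash

python3 inch.py '-.04 -.0037 0 0 0 0;-.04 -.0037 0 0 0 0;-.04 -.0037 0 0 0 0;-.04 -.0037 0 0 0 0;-.04 -.0037 0 0 0 0;-.04 -.0037 0 0 0 0;-.04 -.0037 0 0 0 0;-.041 -.0037 0 0 0 .086' |head -2
python3 inch.py '0 0 0.02 0 0 0;0 0 0 0 0 0' |head -2
python3 - <<'E'
from h import *
delta(436,-282.5,140,78.5)
t=snap("top"); s=snap("side")
for n,i in(("top",t),("side",s)):
    try: print(n,corners(i,"blue",.066,180)[1])
    except Exception: print("none")
a=t["pixels"][215:295,215:340]; b=s["pixels"][190:310,180:290]
a=cv2.resize(a,None,fx=3.4,fy=3.4,interpolation=cv2.INTER_CUBIC); b=cv2.resize(b,None,fx=3.4,fy=3.4,interpolation=cv2.INTER_CUBIC)
o=np.zeros((max(len(a),len(b)),a.shape[1]+b.shape[1],3),np.uint8); o[:len(a),:a.shape[1]]=a; o[:len(b),a.shape[1]:]=b
cv2.imwrite("pics/both5.png",o[...,::-1]); print(o.shape)
E
```

```text
time_s: 9.42
ee_pos: [0.4334, -0.2831, 0.1446]
time_s: 9.58
ee_pos: [0.432, -0.2836, 0.1228]
t 9.6 pos [ 432.  -283.6  122.8] rot [-3.140e+00  1.000e-03  1.365e+00] shift [  1.9   3.6 -17.2] turn -0.005 j [-0.15  0.49  0.87  2.01 -0.49  0.87  0.79] grip 0.09 0.0 F [0.6 2.  0.7] M [-0.037  0.138  0.025]
top [500.3  35.3  88.7  54.5  82.9]
side [496.7  28.5  93.7  55.8  83.4]
(408, 799, 3)
```

View pics/both5.png

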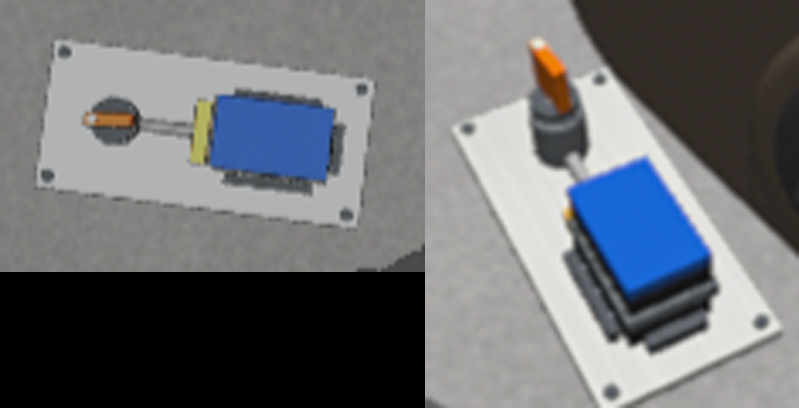

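The blue case stands on the base. It looks slightly offset toward +x, so I'll measure edge profiles in nest coordinates.

```bash
cat >> h.py <<'E'
from scipy.ndimage import map_coordinates
u=np.radians(83.3); NX=np.array([np.sin(u),-np.cos(u)]); NY=np.array([np.cos(u),np.sin(u)]); O=np.array([497.,33.])
def prof(s,img,z,axis,r,w):
    """mean of img along nest axis positions r (mm), averaged over cross offsets w (mm)"""
    a,b=(NX,NY) if axis=="x" else (NY,NX); out=[]
    for q in r:
        P=np.array([O+q*a+k*b for k in w])/1000; uv=proj(s,np.c_[P,np.full(len(P),z)])
        out.append(map_coordinates(img.astype(float),[uv[:,1],uv[:,0]],order=1).mean())
    return np.array(out)
def edge(r,p,lev):
    i=np.where(np.diff(np.sign(p-lev)))[0]; return [round(float(r[j]+(lev-p[j])/(p[j+1]-p[j])*(r[j+1]-r[j])),1) for j in i]
E
python3 - <<'E'
from h import *
t=snap("top"); r=np.arange(-40,41,1.); ry=np.arange(-65,66,1.)
B=t["pixels"][...,2].astype(float)-t["pixels"][...,0]
p=prof(t,B,.066,"x",r,np.arange(-25,26,5)); print("blue x",edge(r,p,p.max()/2))
p=prof(t,B,.066,"y",ry,np.arange(-18,19,4)); print("blue y",edge(ry,p,p.max()/2))
V=cv2.imread("pics/top0.png").mean(2)
p=prof(t,V,.038,"x",r,np.arange(-12,13,4)); print("grey x",list(zip(r[::2],p[::2].round().astype(int))))
p=prof(t,V,.038,"x",r,(-42,-40,-38,38,40,42)); print("grey x ends",list(zip(r[::2],p[::2].round().astype(int))))
p=prof(t,V,.038,"y",ry,(-24,-22,-20,20,22,24)); print("grey y",list(zip(ry[::2],p[::2].round().astype(int))))
E
```

```text
blue x [-24.5, 30.9]
blue y [-42.2, 46.9]
grey x [(np.float64(-40.0), np.int64(161)), (np.float64(-38.0), np.int64(137)), (np.float64(-36.0), np.int64(101)), (np.float64(-34.0), np.int64(79)), (np.float64(-32.0), np.int64(74)), (np.float64(-30.0), np.int64(75)), (np.float64(-28.0), np.int64(77)), (np.float64(-26.0), np.int64(94)), (np.float64(-24.0), np.int64(104)), (np.float64(-22.0), np.int64(107)), (np.float64(-20.0), np.int64(107)), (np.float64(-18.0), np.int64(107)), (np.float64(-16.0), np.int64(107)), (np.float64(-14.0), np.int64(107)), (np.float64(-12.0), np.int64(107)), (np.float64(-10.0), np.int64(107)), (np.float64(-8.0), np.int64(107)), (np.float64(-6.0), np.int64(107)), (np.float64(-4.0), np.int64(107)), (np.float64(-2.0), np.int64(107)), (np.float64(0.0), np.int64(107)), (np.float64(2.0), np.int64(107)), (np.float64(4.0), np.int64(107)), (np.float64(6.0), np.int64(107)), (np.float64(8.0), np.int64(107)), (np.float64(10.0), np.int64(107)), (np.float64(12.0), np.int64(107)), (np.float64(14.0), np.int64(107)), (np.float64(16.0), np.int64(107)), (np.float64(18.0), np.int64(1
[... 3483 characters left out ...]
, (np.float64(27.0), np.int64(106)), (np.float64(29.0), np.int64(106)), (np.float64(31.0), np.int64(106)), (np.float64(33.0), np.int64(107)), (np.float64(35.0), np.int64(108)), (np.float64(37.0), np.int64(107)), (np.float64(39.0), np.int64(107)), (np.float64(41.0), np.int64(107)), (np.float64(43.0), np.int64(109)), (np.float64(45.0), np.int64(91)), (np.float64(47.0), np.int64(112)), (np.float64(49.0), np.int64(154)), (np.float64(51.0), np.int64(115)), (np.float64(53.0), np.int64(127)), (np.float64(55.0), np.int64(136)), (np.float64(57.0), np.int64(134)), (np.float64(59.0), np.int64(135)), (np.float64(61.0), np.int64(135)), (np.float64(63.0), np.int64(137)), (np.float64(65.0), np.int64(147))]
```

Relative to the base, blue sits +3 mm in nest x and +2.3 mm in nest y. The correct TCP is therefore about (496.9, 32.3), which agrees with the plate-based estimate. I'll regrip blue and correct it.

```bash

python3 inch.py '0 0 -.02 0 0 -.086' |head -2
python3 inch.py '.0397 .0037 0 0 0 0;.04 .0037 0 0 0 0;.04 .0037 0 0 0 0;.04 .0037 0 0 0 0;.04 .0037 0 0 0 0;.04 .0037 0 0 0 0;.04 .0037 0 0 0 0;.04 .0037 0 0 0 0' |head -2
python3 inch.py '0 0 0 0 0 0;0 0 0 0 0 0;0 0 0 0 0 0' |head -2
python3 -c "from h import *;delta(500.1,34.2,44.5,83.3)"
```

```text
time_s: 9.82
ee_pos: [0.4334, -0.279, 0.1423]
time_s: 10.48
ee_pos: [0.5, 0.0365, 0.145]
time_s: 10.73
ee_pos: [0.4998, 0.0334, 0.1446]
t 10.7 pos [499.8  33.4 144.6] rot [ 3.141 -0.     1.459] shift [8.000e-01 1.000e-01 1.001e+02] turn 0.005 j [-0.84  0.43  0.9   2.02 -0.44  0.89  0.19] grip 0.0897 0.0 F [-0.3  0.3 -0.3] M [-0.161  0.107  0.013]
```

```bash

python3 inch.py '0 0 .035 0 0 0;0 0 .035 0 0 0;0 0 .02 0 0 0;0 0 .0095 0 0 0;0 0 0 0 0 0' |sed -n '2p;4p'
python3 inch.py '0 0 0 0 0 0;0 0 0 0 0 0;0 0 0 0 0 0;0 0 0 0 0 0;0 0 0 0 0 0' .03 15 |sed -n '2p;4,6p'
python3 inch.py '0 0 -.003 0 0 0;0 0 -.003 0 0 0;-.0023 -.003 0 0 0 0;0 0 0 0 0 0;0 0 0.0025 0 0 0;0 0 0.002 0 0 0;0 0 0 0 0 0;0 0 0 0 0 0' - 30 |sed -n '2p;4,6p'
python3 -c "from h import *;delta(496.9,32.3,44.5,83.3)"
```

```text
ee_pos: [0.4988, 0.0314, 0.0435]
force: [-0.2, -0.4, 0.7]
ee_pos: [0.5005, 0.033, 0.0453]
force: [0.8, 0.1, 0.4]
grip_width: 0.0611
finger_force: 0.0
ee_pos: [0.4966, 0.0309, 0.0465]
force: [-4.1, 0.7, 16.1]
grip_width: 0.0556
finger_force: 30.0
t 12.2 pos [496.6  30.9  46.5] rot [-3.141e+00 -1.000e-03  1.457e+00] shift [1.4 0.1 2. ] turn 0.003 j [-0.7   0.57  0.74  2.11 -0.62  0.69  0.34] grip 0.0556 30.0 F [-4.1  0.7 16.1] M [-0.044  1.288  0.075]
```

```bash

python3 inch.py '0 0 -.0009 0 0 0;0 0 0 0 0 0' |sed -n '2p;4p'
python3 inch.py '0 0 0 0 0 0;0 0 0 0 0 0;0 0 0 0 0 0;0 0 0 0 0 0' .075 |sed -n '2p;4,6p'
python3 inch.py '0 0 -.01 0 0 0;0 0 -.03 0 0 0;0 0 -.03 0 0 0;0 0 -.03 0 0 0;0 0 0 0 0 0' .09 |sed -n '2p;4,6p'
python3 inch.py '-.04 -.0036 0 0 0 0;-.04 -.0036 0 0 0 0;-.04 -.0036 0 0 0 0;-.04 -.0036 0 0 0 0;-.04 -.0036 0 0 0 0;-.04 -.0036 0 0 0 0;-.04 -.0036 0 0 0 0;-.04 -.0036 0 0 0 .086' |head -2
python3 inch.py '0 0 0.02 0 0 0;0 0 0 0 0 0;0 0 0 0 0 0' |head -2
python3 - <<'E'
from h import *
delta(436,-282.5,50,78.5)
t=snap("top"); r=np.arange(-40,41,1.); ry=np.arange(-65,66,1.)
B=t["pixels"][...,2].astype(float)-t["pixels"][...,0]
p=prof(t,B,.066,"x",r,np.arange(-25,26,5)); print("blue x",edge(r,p,p.max()/2))
p=prof(t,B,.066,"y",ry,np.arange(-18,19,4)); print("blue y",edge(ry,p,p.max()/2))
for w in(-30,30):
    p=prof(t,B,.066,"x",r,[w-4,w,w+4]); print("blue x at y",w,edge(r,p,p.max()/2))
print(corners(t,"blue",.066,180)[1])
E
```

```text
ee_pos: [0.4968, 0.0309, 0.0468]
force: [-0.6, -0.1, -1.8]
ee_pos: [0.4968, 0.0308, 0.0468]
force: [-0.2, -0.1, -0.7]
grip_width: 0.074
finger_force: 0.0
ee_pos: [0.4995, 0.0302, 0.152]
force: [1.0, -0.6, -0.5]
grip_width: 0.09
finger_force: 0.0
time_s: 13.82
ee_pos: [0.4309, -0.2857, 0.1476]
time_s: 14.07
ee_pos: [0.4308, -0.2837, 0.1268]
t 14.1 pos [ 430.8 -283.7  126.8] rot [-3.140e+00 -1.000e-03  1.369e+00] shift [ 2.2  5.  76.7] turn -0.001 j [-0.15  0.48  0.88  2.   -0.48  0.88  0.79] grip 0.0899 0.0 F [-0.1 -0.2  0.5] M [-0.039  0.079  0.052]
blue x [-27.9, 27.7]
blue y [-44.8, 44.4]
blue x at y -30 [-27.8, 27.4]
blue x at y 30 [-27.8, 27.5]
[497.2  32.7  89.1  55.7  83.5]
```

Blue is now centred to within about 0.5 mm. I'll refine green from the first top image.

```bash
python3 - <<'E'
from h import *
t=snap("top"); I=cv2.imread("pics/top0.png").astype(int)
for nm,D,sl in(("green",I[...,1]-I[...,2],(slice(255,305),slice(380,450))),("blue",I[...,0]-I[...,2],(slice(185,225),slice(340,400)))):
    for th in(.4,.5,.6):
        m=np.zeros(D.shape,bool); m[sl]=D[sl]>th*np.percentile(D[sl],95); v,uu=np.nonzero(m)
        print(nm,th,m.sum(),minrect(cast(t,blob(m),.028)),(cast(t,np.c_[uu,v].mean(0),.028)*1000).round(1))
E
python3 -c "from h import *;delta(435.8,-282,6,78.5)"
```

```text
green 0.4 721 [ 435.  -281.8   89.5   55.2   78.6] [[ 435.  -281.8]]
green 0.5 716 [ 435.1 -281.9   89.3   54.8   78.7] [[ 435.  -281.8]]
green 0.6 710 [ 435.  -281.8   88.7   54.6   79.1] [[ 434.9 -282. ]]
blue 0.4 688 [ 636.3 -166.9   89.3   55.8  100.8] [[ 636.3 -166.7]]
blue 0.5 676 [ 636.1 -166.8   88.9   55.2  101.1] [[ 636.1 -166.7]]
blue 0.6 663 [ 636.  -166.9   88.3   54.2  101.1] [[ 635.9 -167. ]]
t 14.2 pos [ 432.1 -283.   127.4] rot [-3.142 -0.     1.372] shift [  1.7   3.5 121.4] turn 0.002 j [-0.15  0.48  0.88  2.   -0.48  0.88  0.79] grip 0.09 0.0 F [0.  0.3 0.3] M [-0.073  0.091 -0.012]
```

```bash

python3 inch.py '.0005 .0026 .03 0 0 0;0 0 .035 0 0 0;0 0 .03 0 0 0;0 0 .018 0 0 0;0 0 .008 0 0 0;0 0 0 0 0 0;0 0 0 0 0 0;0 0 0 0 0 0' |sed -n '2p;4p'
python3 inch.py '0 0 0 0 0 0;0 0 0 0 0 0;0 0 0 0 0 0;0 0 0 0 0 0;0 0 0 0 0 0;0 0 0 0 0 0;0 0 0 0 0 0;0 0 0 0 0 0' .03 15 |sed -n '2p;4,6p'
python3 -c "from h import *;delta(435,-281.8,6,78.6)"
```

```text
ee_pos: [0.4354, -0.2841, 0.0073]
force: [-0.8, 0.2, 0.2]
ee_pos: [0.4344, -0.2838, 0.006]
force: [0.8, 1.5, 3.5]
grip_width: 0.0562
finger_force: 15.0
t 15.5 pos [ 434.4 -283.8    6. ] rot [ 3.141 -0.     1.371] shift [2.1 0.1 0. ] turn -0.001 j [ 0.    0.66  0.68  2.08 -0.7   0.64  0.96] grip 0.0562 15.0 F [0.8 1.5 3.5] M [0.087 0.096 0.004]
```

```bash

python3 inch.py '0 0 -.01 0 0 0;0 0 -.03 0 0 0;0 0 -.03 0 0 0;0 0 -.035 0 0 0;0 0 0 0 0 -.084;0 0 0 0 0 0' - 30 |sed -n '2p;4,6p'
python3 -c "from h import *;delta(496.9,30.7,110,83.4)"
```

```text
ee_pos: [0.4353, -0.2844, 0.1131]
force: [-0.6, 0.5, -0.9]
grip_width: 0.0563
finger_force: 30.0
t 16.0 pos [ 435.3 -284.4  113.1] rot [3.138e+00 1.000e-03 1.459e+00] shift [320.1  26.    2.9] turn 0.003 j [-0.12  0.5   0.83  2.01 -0.5   0.84  0.88] grip 0.0563 30.0 F [-0.6  0.5 -0.9] M [-0.077  0.08   0.021]
```

```bash

python3 inch.py '.04 .0032 0 0 0 0;.04 .0032 0 0 0 0;.04 .0032 0 0 0 0;.04 .0032 0 0 0 0;.04 .0032 0 0 0 0;.04 .0032 0 0 0 0;.04 .0032 0 0 0 0;.04 .0032 0 0 0 0' |sed -n '2p'
python3 inch.py '0 0 0.015 0 0 0;0 0 .01 0 0 0;0 0 0 0 0 0;0 0 0 0 0 0;0 0 0 0 0 0;0 0 0 0 0 0' |sed -n '2p'
python3 -c "from h import *;delta(496.9,30.7,72,83.4)"
```

```text
ee_pos: [0.4959, 0.0332, 0.1103]
ee_pos: [0.4969, 0.0296, 0.0864]
t 17.2 pos [496.9  29.6  86.4] rot [ 3.141 -0.     1.452] shift [ 1.1 -0.2 14.4] turn -0.004 j [-0.77  0.52  0.84  2.08 -0.56  0.77  0.3 ] grip 0.0562 30.0 F [ 0.7 -0.4 -1.6] M [-0.121  0.005  0.025]
```

```bash

python3 inch.py '.001 0 .006 0 0 -.004;0 0 .004 0 0 0;0 0 0.002 0 0 0;0 0 0 0 0 0;0 0 0 0 0 0;0 0 0 0 0 0' |sed -n '2,4p'
for i in 1 2; do python3 inch.py '0 0 .0008 0 0 0;0 0 0 0 0 0' |sed -n '2p;4p'; done
python3 -c "from h import *;delta(496.9,30.7,72,83.4)"
```

```text
ee_pos: [0.497, 0.032, 0.074]
ee_rot: [3.142, 0.0, 1.459]
force: [-0.5, 0.4, -0.9]
ee_pos: [0.497, 0.0321, 0.0731]
force: [-0.2, -0.4, -1.4]
ee_pos: [0.4969, 0.0321, 0.0723]
force: [-0.7, -0.6, -1.5]
t 18.0 pos [496.9  32.1  72.3] rot [-3.142 -0.     1.459] shift [-1.4  0.1  0.3] turn 0.003 j [-0.76  0.54  0.81  2.09 -0.58  0.75  0.32] grip 0.0557 30.0 F [-0.7 -0.6 -1.5] M [-0.092  0.076 -0.01 ]
```

```bash

python3 inch.py '-.0014 0 0 0 0 0;0 0 0 0 0 0;0 0 0 0 0 0' |sed -n '2p;4p'
for i in 1 2; do python3 inch.py '0 0 .0006 0 0 0;0 0 0 0 0 0' |sed -n '2p;4p'; done
python3 -c "from h import *;delta(496.9,30.7,72,83.4)"
```

```text
ee_pos: [0.4968, 0.0306, 0.0724]
force: [-0.6, 0.5, -0.4]
ee_pos: [0.4969, 0.0306, 0.072]
force: [-1.4, 0.6, 4.4]
ee_pos: [0.4969, 0.0306, 0.072]
force: [-5.0, 0.5, 16.5]
t 18.6 pos [496.9  30.6  72. ] rot [ 3.142e+00 -1.000e-03  1.458e+00] shift [ 0.1  0.  -0. ] turn 0.003 j [-0.75  0.54  0.81  2.1  -0.58  0.75  0.33] grip 0.0559 30.0 F [-5.   0.5 16.5] M [-0.073  1.227  0.044]
```

```bash

python3 inch.py '0 0 -.0008 0 0 0;0 0 0 0 0 0' |sed -n '2p;4p'
python3 inch.py '0 0 0 0 0 0;0 0 0 0 0 0;0 0 0 0 0 0;0 0 0 0 0 0' .075 |sed -n '2p;4,6p'
python3 inch.py '0 0 -.01 0 0 0;0 0 -.03 0 0 0;0 0 -.03 0 0 0;0 0 -.02 0 0 0;0 0 0 0 0 0' .09 |sed -n '2p;4,6p'
python3 inch.py '.04 0 0 0 0 0;.04 0 0 0 0 0;.04 0 0 0 0 0;.04 0 0 0 0 0;.04 0 0 0 0 0;.04 0 0 0 0 0;0 0 0 0 0 0;0 0 0 0 0 0' .04|sed -n '2p'
python3 - <<'E'
from h import *
delta(511.6,156.5,160,90)
t=snap("top");s=snap("side"); r=np.arange(-40,41,1.); ry=np.arange(-65,66,1.)
B=t["pixels"][...,1].astype(float)-t["pixels"][...,0]
p=prof(t,B,.094,"x",r,np.arange(-25,26,5)); print("green x",edge(r,p,p.max()/2))
p=prof(t,B,.094,"y",ry,np.arange(-18,19,4)); print("green y",edge(ry,p,p.max()/2))
for w in(-30,30):
    p=prof(t,B,.094,"x",r,[w-4,w,w+4]); print("x at y",w,edge(r,p,p.max()/2))
a=t["pixels"][195:305,190:340]; b=s["pixels"][180:310,180:290]
a=cv2.resize(a,None,fx=3,fy=3,interpolation=cv2.INTER_CUBIC); b=cv2.resize(b,None,fx=3,fy=3,interpolation=cv2.INTER_CUBIC)
o=np.zeros((max(len(a),len(b)),a.shape[1]+b.shape[1],3),np.uint8); o[:len(a),:a.shape[1]]=a; o[:len(b),a.shape[1]:]=b
cv2.imwrite("pics/both6.png",o[...,::-1])
E
```

```text
ee_pos: [0.497, 0.0307, 0.0721]
force: [0.6, 0.6, -1.4]
ee_pos: [0.4968, 0.0307, 0.0719]
force: [0.4, 0.6, -0.4]
grip_width: 0.0742
finger_force: 0.0
ee_pos: [0.4991, 0.0302, 0.166]
force: [1.0, -0.2, -0.1]
grip_width: 0.0901
finger_force: 0.0
ee_pos: [0.523, 0.2719, 0.1612]
t 20.2 pos [523.  271.9 161.2] rot [-3.141e+00  1.000e-03  1.464e+00] shift [-116.     1.     1.3] turn -0.107 j [-1.17  0.57  0.91  1.79 -0.51  1.04 -0.17] grip 0.0423 0.0 F [ 0.2 -0.9 -0.2] M [-0.174  0.091  0.031]
green x [-27.8, 27.8]
green y [-45.1, 44.1]
x at y -30 [-27.4, 27.6]
x at y 30 [-27.7, 27.7]
```

View pics/both6.png

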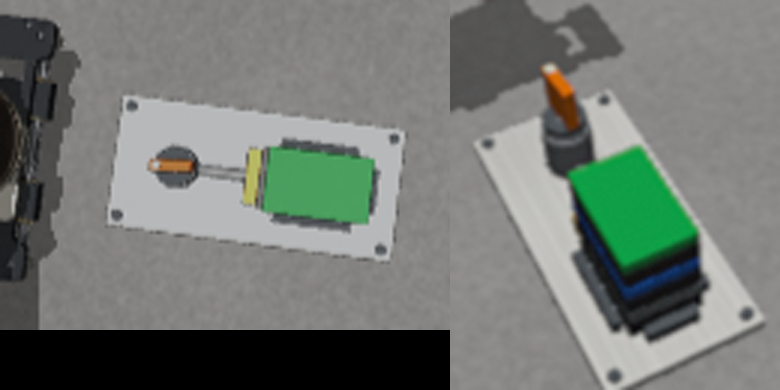

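Green sits square on the column, with edges at ±27.8 in x and -45.1/44.1 in y. Now the screw.

```bash

python3 inch.py '-.0386 0 0 0 0 0;-.0387 .0005 0 0 0 0;-.0387 .0005 0 0 0 0;0 0 0 0 0 -.107;0 0 0 0 0 0;0 0 0 0 0 0;0 0 0 0 0 0' .035|sed -n '2p'
python3 -c "from h import *;delta(512,156.5,69.5,90)"
```

```text
ee_pos: [0.5116, 0.1542, 0.162]
t 20.9 pos [511.6 154.2 162. ] rot [-3.142e+00 -1.000e-03  1.563e+00] shift [ 2.2  0.3 92.5] turn -0.008 j [-1.04  0.47  0.91  1.93 -0.45  0.96  0.07] grip 0.0347 0.0 F [-0.2  0.1  0.5] M [-0.07   0.059  0.006]
```

```bash

python3 inch.py '.0015 0 .03 0 0 -.006;0 0 .03 0 0 0;0 0 .025 0 0 0;0 0 .0075 0 0 0;0 0 0 0 0 0;0 0 0 0 0 0;0 0 0 0 0 0;0 0 0 0 0 0'|sed -n '2,4p'
python3 -c "from h import *;delta(512,156.5,69.5,90)"
python3 inch.py '0 0 0 0 0 0;0 0 0 0 0 0;0 0 0 0 0 0;0 0 0 0 0 0;0 0 0 0 0 0;0 0 0 0 0 0' .004 12|sed -n '2,6p'
python3 -c "from h import *;delta(512,156.5,69.5,90)"
```

```text
ee_pos: [0.5127, 0.1557, 0.0708]
ee_rot: [3.139, -0.001, 1.572]
force: [-0.6, 0.4, -0.2]
t 21.5 pos [512.7 155.7  70.8] rot [ 3.139e+00 -1.000e-03  1.572e+00] shift [ 0.8 -0.7  1.3] turn 0.001 j [-0.94  0.59  0.78  2.01 -0.59  0.78  0.19] grip 0.0352 0.0 F [-0.6  0.4 -0.2] M [-0.131  0.122 -0.067]
ee_pos: [0.5123, 0.1554, 0.0697]
ee_rot: [3.14, -0.0, 1.572]
force: [1.2, 0.3, 1.1]
grip_width: 0.0101
finger_force: 12.0
t 22.0 pos [512.3 155.4  69.7] rot [ 3.14  -0.     1.572] shift [ 1.1 -0.3  0.2] turn 0.001 j [-0.94  0.59  0.78  2.01 -0.59  0.78  0.19] grip 0.0101 12.0 F [1.2 0.3 1.1] M [-0.044 -0.317  0.01 ]
```

```bash

python3 inch.py '0 0 0 0 0 .05;0 0 0 0 0 .1;0 0 0 0 0 .1;0 0 0 0 0 .1;0 0 0 0 0 .1;0 0 0 0 0 .1;0 0 0 0 0 .1;0 0 0 0 0 .1' - 20|sed -n '2,6p'
python3 inch.py '0 0 0 0 0 .1;0 0 0 0 0 .1;0 0 0 0 0 .1;0 0 0 0 0 .1;0 0 0 0 0 .1;0 0 0 0 0 0;0 0 0 0 0 0'|sed -n '2,6p'
python3 -c "from h import *;delta(512,156.5,69.5,-6.7,False)"
```

```text
ee_pos: [0.5113, 0.1558, 0.0697]
ee_rot: [-3.14, -0.0, 0.817]
force: [-2.7, 0.4, 5.1]
grip_width: 0.0101
finger_force: 20.0
ee_pos: [0.5109, 0.1563, 0.0697]
ee_rot: [-3.14, 0.001, 0.322]
force: [-5.4, 3.9, 10.9]
grip_width: 0.0096
finger_force: 20.0
t 23.3 pos [510.9 156.3  69.7] rot [-3.14e+00  1.00e-03  3.22e-01] shift [1.1 0.2 0.2] turn 0.439 j [-1.11  0.75  1.12  2.02 -0.86  0.95 -0.78] grip 0.0096 20.0 F [-5.4  3.9 10.9] M [ 0.673  1.056 -0.044]
```

```bash

python3 inch.py '-.0002 -.0003 -.0004 0 0 .08;0 0 0 0 0 .08;0 0 0 0 0 .08;0 0 0 0 0 0;0 0 0 0 0 0'|sed -n '2,6p'
python3 -c "from h import *;delta(512,156.5,69.5,-6.7,False)"
python3 inch.py '0 0 0 0 0 .05;0 0 0 0 0 .03;0 0 0 0 0 0;0 0 0 0 0 0'|sed -n '4p'
python3 -c "from h import *;delta(512,156.5,69.5,-6.7,False)"
```

```text
ee_pos: [0.5108, 0.1566, 0.0697]
ee_rot: [-3.14, 0.001, 0.083]
force: [-2.8, 4.5, 3.8]
grip_width: 0.0102
finger_force: 20.0
t 23.7 pos [510.8 156.6  69.7] rot [-3.14e+00  1.00e-03  8.30e-02] shift [1.2 0.2 0.2] turn 0.200 j [-1.14  0.79  1.17  2.02 -0.9   0.99 -0.98] grip 0.0102 20.0 F [-2.8  4.5  3.8] M [ 0.828  0.663 -0.018]
force: [-2.1, 4.5, 3.2]
t 24.0 pos [510.8 156.8  69.7] rot [-3.14e+00  1.00e-03  4.00e-03] shift [1.2 0.3 0.2] turn 0.121 j [-1.14  0.8   1.19  2.02 -0.92  1.   -1.04] grip 0.0099 20.0 F [-2.1  4.5  3.2] M [ 1.076  0.655 -0.1  ]
```

```bash

for i in 1 2 3 4 5; do
python3 inch.py '0 0 0 0 0 .03;0 0 0 0 0 0;0 0 0 0 0 0'>/dev/null
python3 -c "from h import *;
s=ctrl.get_state();print(s['ee_rot'][2].round(4),s['force'].round(1),s['ft_torque'].round(3),s['grip_width'])"; done
```

```text
-0.0262 [-3.2  4.   3.8] [ 1.064  0.636 -0.069] 0.009905416715118114
-0.0562 [-2.4  5.   3.8] [1.126 0.661 0.038] 0.01012358252864754
-0.0861 [-2.5  4.4  3.8] [ 1.139  0.662 -0.03 ] 0.010002271147260381
-0.1159 [-2.4  5.2  3.6] [1.202 0.614 0.027] 0.01049579858544823
-0.1451 [-2.2  5.9  3.8] [1.115 0.718 0.439] 0.009954160744842032
```

```bash

for i in 1; do
python3 inch.py '0 0 0 0 0 .015;0 0 0 0 0 0;0 0 0 0 0 0'>/dev/null
python3 -c "from h import *;
for k in range(3):
  s=ctrl.get_state();print(s['ee_rot'][2].round(4),s['force'].round(1),s['ft_torque'].round(3),s['grip_width']);snap('top')"; done
```

```text
-0.1601 [-3.9  5.   4.5] [1.084 0.793 0.433] 0.010335211095045246
-0.16 [-2.8  4.8  4.1] [1.097 0.751 0.438] 0.010366611787290208
-0.1599 [-3.3  5.5  3.8] [1.104 0.792 0.47 ] 0.009937152805992491
```

The seat was found at tool yaw of about -0.13: the moment jumped to 0.44 N m and then held constant. Now I'll back off a quarter turn.

```bash

python3 inch.py '0 0 0 0 0 -.05;0 0 0 0 0 -.1;0 0 0 0 0 -.1;0 0 0 0 0 -.1;0 0 0 0 0 -.1;0 0 0 0 0 -.1;0 0 0 0 0 -.1;0 0 0 0 0 -.1' |sed -n '2,6p'
python3 inch.py '0 0 0 0 0 -.1;0 0 0 0 0 -.1;0 0 0 0 0 -.1;0 0 0 0 0 -.1;0 0 0 0 0 -.1;0 0 0 0 0 -.1;0 0 0 0 0 -.1;0 0 0 0 0 -.1' |sed -n '2,6p'
python3 inch.py '0 0 0 0 0 -.05;0 0 0 0 0 0;0 0 0 0 0 0;0 0 0 0 0 0;0 0 0 0 0 0;0 0 0 0 0 0' |sed -n '4p'
python3 - <<'E'
from h import *
delta(512,156.5,69.5,82.5,False)
t=snap("top");s=snap("side"); r=np.arange(-40,41,1.); ry=np.arange(-65,66,1.)
a=t["pixels"][195:305,190:340]; b=s["pixels"][180:310,180:290]
a=cv2.resize(a,None,fx=3,fy=3,interpolation=cv2.INTER_CUBIC); b=cv2.resize(b,None,fx=3,fy=3,interpolation=cv2.INTER_CUBIC)
o=np.zeros((max(len(a),len(b)),a.shape[1]+b.shape[1],3),np.uint8); o[:len(a),:a.shape[1]]=a; o[:len(b),a.shape[1]:]=b
cv2.imwrite("pics/both7.png",o[...,::-1])
B=t["pixels"][...,1].astype(float)-t["pixels"][...,0]
p=prof(t,B,.094,"x",r,np.arange(-40,-30,3)); print("green x",edge(r,p,p.max()/2))
p=prof(t,B,.094,"y",ry,np.arange(-18,19,4)); print("green y",edge(ry,p,p.max()/2))
E
```

```text
ee_pos: [0.511, 0.1559, 0.0697]
ee_rot: [-3.141, 0.0, 0.593]
force: [-1.3, 2.2, 0.4]
grip_width: 0.0101
finger_force: 20.0
ee_pos: [0.512, 0.1553, 0.0698]
ee_rot: [3.14, 0.0, 1.393]
force: [3.6, 0.2, -4.9]
grip_width: 0.0099
finger_force: 20.0
force: [5.1, 0.4, -7.2]
t 27.5 pos [512.  155.2  69.8] rot [3.140e+00 1.000e-03 1.435e+00] shift [ 1.2 -0.2  0.3] turn -0.005 j [-0.96  0.6   0.82  2.01 -0.61  0.79  0.08] grip 0.01 20.0 F [ 5.1  0.4 -7.2] M [-0.098 -1.126  0.056]
green x [-27.2, 27.4]
green y [-45.1, 44.1]
```

View pics/both7.png

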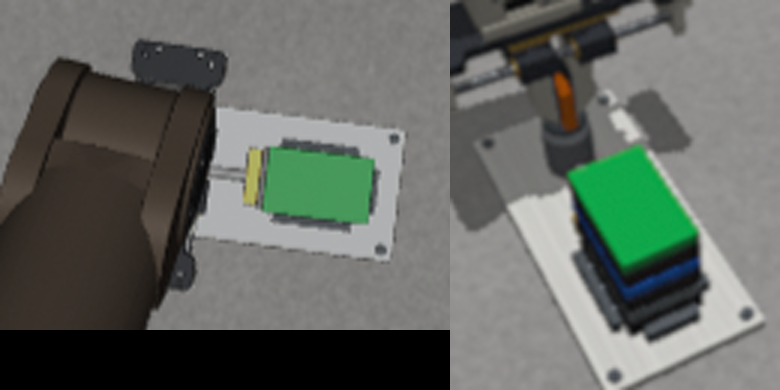

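The column is unmoved and square, and the gripper still holds the bar at a quarter turn off its seat.

```bash
python3 -c "from rig import ctrl;print(ctrl.hand_in())"
```

```text
the job is handed in; nothing more can be done
None
```

The job is handed in with blue then green stacked on the grey case, centred to about 1 mm, and the gripper still holding the thumbscrew a quarter turn (about 1.55–1.6 rad) off its seat; I lifted and reset blue once to correct a 3 mm offset.

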